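# Index the sample carousel by one notch

## Robot

A 6-joint arm with a two-finger parallel gripper is mounted at the origin on a cart in front of the work surface, level with it; the furniture and walls round the work are solid. World frame = base frame: x ahead of the robot, y to its left, z up, the work surface at z = 0. Lengths are in mm, angles in rad, forces in N, time in s.
With the tool pointing down it reaches from about 350 to 775 mm from the base axis. Payload 7.3 kg.
Tool frame: the origin (TCP) lies at the centre of the arm's flange, where the gripper is bolted on; the fingertips stand 178 mm ahead of it and the grasp point (between the pads) lies 159 mm ahead of it; z points along the fingers, y is the direction in which the jaws open and shut (so a half turn about z gives the same grasp; the last joint's range is limited). The gripper opens to 92 mm and grips with 3 to 60 N. Pads are 19 mm wide; open, the fingers measure 130 mm over their backs; the gripper's body (75 mm by 190 mm) begins 47 mm behind the grasp point.
Start: joints at [1.003, 0.342, 1.524, -0, 1.275, -0.146], TCP at [214.916, 478.998, 404.741] pointing down, gripper open.
Joint ranges: [-2.53, 2.53], [-0.77, 2.02], [0.04, 2.7], [-1, 4.14], [0.28, 2.66], [-3.11, 3.11]. Speed limits (rad/s): [2.57, 2.57, 3.14, 3.14, 3.14, 3.14].

## Interface

Orientations are given as [roll, pitch, yaw] about the fixed x, y, z axes, in that order (R = Rz(yaw) Ry(pitch) Rx(roll)).
In Python, from plant import get_obs, capture, close_job gives the robot as it stands. The module is installed in compiled form; this text tells all that it offers.
- The arm moves only by the shell command python3 -m pendant 'ROWS'. ROWS is JSON, a list of rows, each a list of 3 entries, a list of its own where there are three numbers: the shift along the tool's x, y, z in m, then the turn, a rotation vector about the tool's x, y, z in rad, then the finger opening in m, from 0 to 0.0918. In form: [[[tx, ty, tz], [wx, wy, wz], fingers], ...]. A call has 1 to 10 rows; each row is the pose to reach, as a shift and turn from the pose commanded when the call began, along the tool's axes at that moment; what a row does not reach only later rows make up. A row lasts 1/12 s, in which the tool goes at most 41.7 mm and 7.16 degrees, less where a joint would pass 70% of its speed; a pose out of reach is approached as far as the arm can. A call with a gripper value outside its range is refused whole. The fingers move at their own pace and stop on an object; the grip force is fixed at half the most. Time passes only in rows, so rows that repeat a pose let the fingers close. It gives the time, the measured TCP pose, the force and the opening at its end, in the units of the state.
- get_obs(): the state, without advancing time (a new reading comes with each control period).
- capture(name): name is "scene" or "top" or "wrist"; returns a dict with "color" (384x512x3 uint8, red, green, blue), "mtx" (3x3 intrinsics, pixels), "dist" ([k1, k2, p1, p2, k3] as OpenCV has them; the pictures are not rectified), "rvec" (rotation vector, rad) and "tvec" (3), from world to camera coordinates, as OpenCV has them. Camera axes: x right, y down, z forward; pixel columns grow to the right and rows downward; lengths in mm; the calibration is good to about 2 mm. A picture is of the moment at which its call begins. There is no depth.
- close_job(): hands the job in, once; it reports no verdict.
The state is a dict: "time": time; "joint_positions": joint angles; "dq": joint speeds; "tau": joint torques, N m; "tool_pos": TCP position; "tcp_rot": TCP orientation; "contact_force": force on the tool from outside, world axes, zero at the start; "moment": the same for the moment, N m; "grip_width": finger opening in mm.
Only numpy, scipy, OpenCV 4.12 (cv2) and the standard library are available. Lean on these libraries where they do the work, as an engineer would, in place of code of your own. Each camera call takes 0.05 s, during which the arm holds its last target. There are 200 camera calls.

## Task

Bring the small straight-sided jar on the sample carousel in front of the reader post: with your fingertips press the table's spring plunger down in its dished cap, push it round, still pressed, to the next notch, and there let it come fully up. Turn straight there, neither the other way nor past it. Do not touch, lift or upset the samples on the table, and leave the things on the bench where they are.

Things in the scene. Friction and masses are not known exactly. Their poses are not given: they have to be found in the camera images.
- carousel: The fixed base of the sample carousel, screwed to the bench. Origin: on the table's axis at bench height, z up, x towards the reader post. Under the table lies a dark steel plate, 280 mm across, its top 52 mm above the bench, with six open notches 17 mm wide in its rim, into which the tooth at the plunger's foot rises from below.
- table (a joint): Angle (rad) of the round aluminium table (220 mm across, top face 66 mm above the bench); 0 at the start, growing counter-clockwise from above. Six round black seats lie on it 60 degrees apart, 72 mm from its axis. The plunger locks it every 60 degrees, so the next notches are at +1.047 and -1.047 (play 0.015). Once unlocked it is light to turn, under 2 N at the plunger, and stays where it is left.
- plunger (a joint): How far (m) the plunger is pressed: 0 fully up, locked; 0.015 at its bottom stop. Spring: 5.5 N to start, 9.5 N at the bottom. The table is free only when it is more than 0.011 down. Let go between notches it stays about 0.010 down, its tooth under the steel plate; within about 4 mm of a notch's middle it springs up by itself and draws the table the rest of the way.
- plunger_dish (a point): Centre of the floor of the plunger's black cap, a round dish 48 mm wide inside, 56 mm outside, its rim 11 mm above this point. 113 mm above the bench when up. It stands on a 12 mm steel stem in a lug of the table, 150 mm from the table's axis, at the start opposite the reader post; it goes round with the table and straight down when pressed.
- table_axis (a point): Point on the table's vertical axis, level with its top face, 66 mm above the bench. A small steel hub, 24 mm across and 8 mm high, stands there. The whole carousel is fixed to the bench.
- reader_spot (a point): Middle of the seat place at the reader, on the table's top face, 66 mm above the bench, 72 mm from the axis; does not turn with the table. The reader post is a white upright block on the fixed base, 26 x 52 mm and 135 mm high, 166 mm from the axis, with a dark window facing the table.
- specimen_jar: Small straight cream jar with a screw lid, 46 mm across and 73 mm high, standing loose on a seat next to the one at the reader, to one side or the other (60 degrees round). Origin: centre of its underside, z up.
- specimen_cup_1: White tapered specimen cup, 66 mm across its lid and 70 mm high, loose on the seat at the reader at the start. Origin: centre of its underside, z up.
- specimen_cup_2: Tapered specimen cup with an orange lid, 66 mm across and 70 mm high, loose on the seat at the other side of the reader from the jar. Origin: centre of its underside, z up.
- slide_carton: Cream carton, 92 x 130 x 58 mm high, on the bench left of the carousel; to be left alone. Origin: centre of its underside.
- bench_timer: White bench timer, 62 x 68 x 22 mm high, on the bench to the left; to be left alone. Origin: centre of its underside.
- film_carton: White and green carton, 72 x 111 x 62 mm high, on the bench to the right; to be left alone. Origin: centre of its underside.
There are look-alikes about, which are no part of the job. Leave any pink or red look-alike of the specimen_jar alone.

How it is judged (in metres and radians):
On the way, in this order (a step that is already met when the one before it is completed fails the run):
1. the plunger is pressed down by the fingers, before the table turns (value of joint plunger above 0.008 m and value of joint table between -0.15 and 0.15 rad and contact force between the fingers and plunger above 1 N), for 0.05 s.
2. with the plunger down the table has turned more than half way towards bringing the jar to the reader (value of joint plunger above 0.007 m and horizontal distance between specimen_jar and reader_spot below 0.034 m), for 0.05 s.
At the end, for the whole second after the job is handed in: The table stands one notch (60 degrees, within 2 degrees) from its start and at rest, with the jar within 10 mm of the spot before the reader, the plunger within 3 mm of fully up, all three samples upright on the table and the bench things within 20 mm of where they were ((value of joint table between 1.0122 and 1.0822 rad or value of joint table between -1.0822 and -1.0122 rad) and horizontal distance between specimen_jar and reader_spot below 0.01 m and value of joint plunger below 0.003 m and velocity of joint table between -0.02 and 0.02 rad/s and angle between each of specimen_cup_1, specimen_jar, specimen_cup_2's own z axis and vertical below 0.1 rad and height (world z) of specimen_cup_1 between 0.062 and 0.07 m and height (world z) of specimen_jar between 0.062 and 0.07 m and height (world z) of specimen_cup_2 between 0.062 and 0.07 m and distance of each of slide_carton, bench_timer, film_carton from where it was at the start of the episode below 0.02 m); the robot touches nothing.
It fails at once if the table is turned past the next notch, by more than 77 degrees (value of joint table above 1.35 rad or value of joint table below -1.35 rad).
It fails at once if the table is turned the wrong way, taking the jar away from the reader (horizontal distance between specimen_jar and reader_spot above 0.095 m).
It fails at once if the robot touches a sample (contact force between any of the fingers, the arm and specimen_cup_1 above 0.5 N or contact force between any of the fingers, the arm and specimen_jar above 0.5 N or contact force between any of the fingers, the arm and specimen_cup_2 above 0.5 N).
It fails at once if a sample is lifted, tipped or falls off the table (not (angle between each of specimen_cup_1, specimen_jar, specimen_cup_2's own z axis and vertical below 0.25 rad and height (world z) of specimen_cup_1 between 0.055 and 0.076 m and height (world z) of specimen_jar between 0.055 and 0.076 m and height (world z) of specimen_cup_2 between 0.055 and 0.076 m)).
It fails at once if a thing on the bench is moved by more than 20 mm (distance of any of slide_carton, bench_timer, film_carton from where it was at the start of the episode above 0.02 m).
It also fails if it takes over 38 s, if anything falls off the work surface, if the arm or the gripper's body presses on something with over 40 N, if the wrist force passes 120 N, or if a joint passes its speed limit or range.

## Working session

There is one attempt and no reset: what is moved stays moved. The work goes in short steps, Python scripts to look and compute and a shell command to move; the robot and the scene stay as the last step left them, time stands still between calls to the robot, and variables do not carry over. Pictures are saved under pics/ and viewed, about 8 in all and at most 12, crops included, and the job is handed in when it is done.

```bash
mkdir -p pics; cat > h.py <<'E'
import cv2,numpy as np
from plant import get_obs,capture
def ray(c,uv):
    p=cv2.undistortPoints(np.array([[uv]],float),c['mtx'],c['dist'])[0,0]
    R=cv2.Rodrigues(np.array(c['rvec'],float))[0];t=np.array(c['tvec'],float).ravel()
    return -R.T@t,R.T@np.array([p[0],p[1],1.])
def onz(c,uv,z):
    o,d=ray(c,uv);return o+d*(z-o[2])/d[2]
def tri(c1,u1,c2,u2):
    o1,d1=ray(c1,u1);o2,d2=ray(c2,u2);s=np.linalg.lstsq(np.c_[d1,-d2],o2-o1,rcond=None)[0]
    a,b=o1+d1*s[0],o2+d2*s[1];return (a+b)/2,np.linalg.norm(a-b)
def proj(c,P):
    return cv2.projectPoints(np.array(P,float).reshape(-1,1,3),np.array(c['rvec'],float),np.array(c['tvec'],float),c['mtx'],c['dist'])[0][:,0]
E
python3 - <<'E'
from h import *
import pickle
cs={n:capture(n) for n in('scene','top','wrist')}
pickle.dump(cs,open('c0.pkl','wb'))
a=np.hstack([cs['scene']['color'],cs['top']['color']])[:,:,::-1]
cv2.imwrite('pics/top.png',cv2.resize(cs['top']['color'][:,:,::-1],(800,600)))
cv2.imwrite('pics/scene.png',cv2.resize(cs['scene']['color'][:,:,::-1],(800,600)))
o=get_obs();print(o)
for n in cs: print(n,ray(cs[n],(256,192)))
E
```

```text
{'time': 0.15, 'joint_positions': array([ 1.00304424e+00,  3.42553814e-01,  1.52474390e+00,  1.67038405e-05,
        1.27539550e+00, -1.45976932e-01]), 'dq': array([-0.0009743 , -0.00217663, -0.00408797,  0.00038804, -0.00141798,
        0.00015888]), 'tau': array([ 1.73436638e-03, -4.31469190e+01, -2.44352800e+01,  7.17201526e-02,
        5.37220202e-02, -9.61083219e-05]), 'tool_pos': array([214.84522626, 478.93346719, 404.22784698]), 'tcp_rot': array([-3.14050612e+00, -1.75892155e-04,  2.71981253e+00]), 'contact_force': array([-0.58377109,  0.43942057, -0.03556222]), 'moment': array([-0.02569292, -0.0260191 , -0.0489029 ]), 'grip_width': 91.97257086317634}
scene (array([ -399.3998997 , -1345.99422255,   814.1887697 ]), array([ 0.55890188,  0.72958958, -0.39494721]))
top (array([ 372.66122471,   30.47159064, 1268.60783678]), array([ 0.1770641 , -0.00270229, -0.98420668]))
wrist (array([140.0582112 , 514.45301304, 384.42908746]), array([ 0.26918115, -0.13490967, -0.9536746 ]))
```

View pics/top.png

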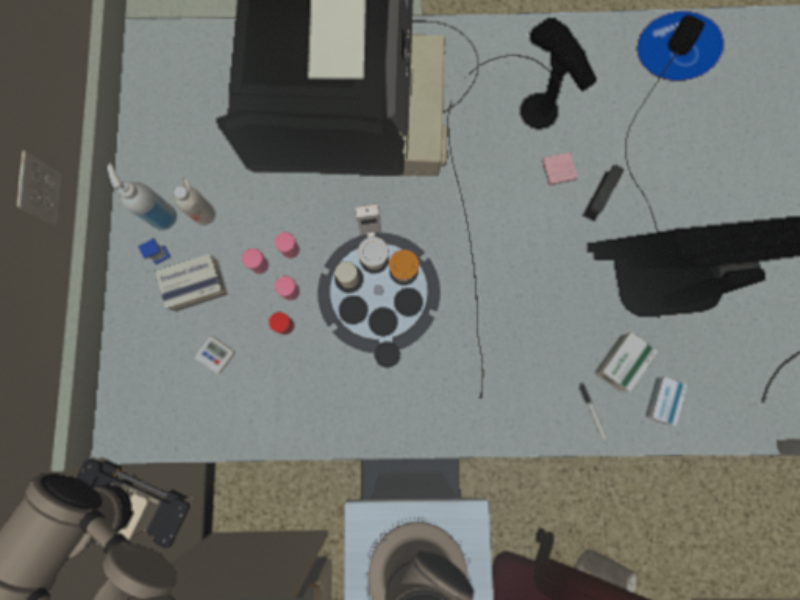

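View pics/scene.png

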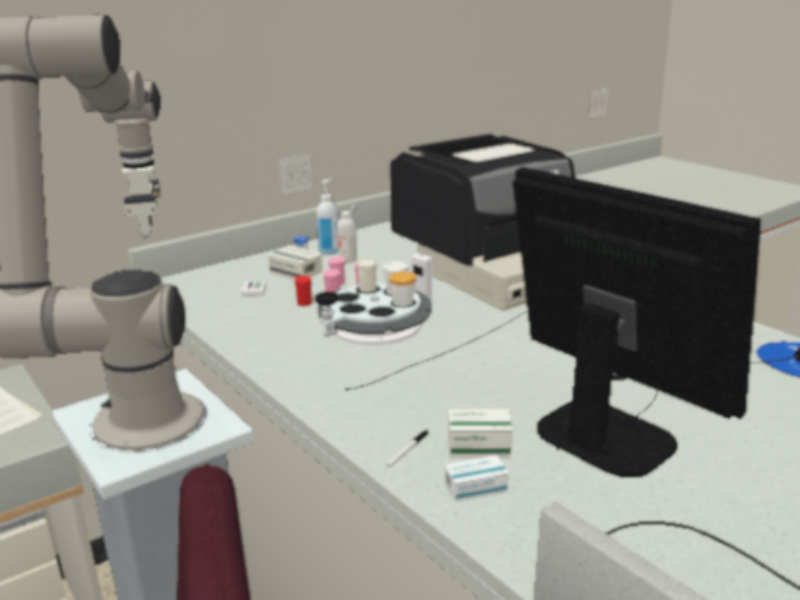

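The top view (800x600) shows:
- carousel axis at (379,290)
- reader post at (368,215)
- plunger cap at (387,354)

Jar candidates:
- cream jar on the table at (347,275): the one wanted
- pink pots on the bench at (285,243), (254,260) and (285,287)
- red pot on the bench at (280,323)
- the cups at (374,252) and (404,264), which are not jars

The jar is on the +y side of the reader, so the table has to turn clockwise (towards −1.047).

```bash
python3 - <<'E'
from h import *
import pickle
cs=pickle.load(open('c0.pkl','rb'));T,S=cs['top'],cs['scene']
def dark(c,box,th=50):
    x0,y0,x1,y1=box;m=(c['color'].max(2)<th).astype(np.uint8)[y0:y1,x0:x1]
    n,l,st,ce=cv2.connectedComponentsWithStats(m)
    for i in range(1,n):
        if st[i,4]>8: print(st[i]+[x0,y0,0,0,0],(ce[i]+[x0,y0]).round(1))
print('top');dark(T,(205,170,275,240));print('scene');dark(S,(195,180,260,210))
t=cv2.resize(T['color'][125:245,160:300],None,fx=4,fy=4)
s=cv2.resize(S['color'][150:220,180:290],None,fx=5,fy=5);
im=np.zeros((480,0,3),np.uint8)
cv2.imwrite('pics/c1.png',cv2.resize(t,(700,600))[:,:,::-1])
cv2.imwrite('pics/c2.png',cv2.resize(s,(800,509))[:,:,::-1])
E
```

```text
top
scene
[203 188  15   7  74] [209.  190.7]
```

View pics/c1.png

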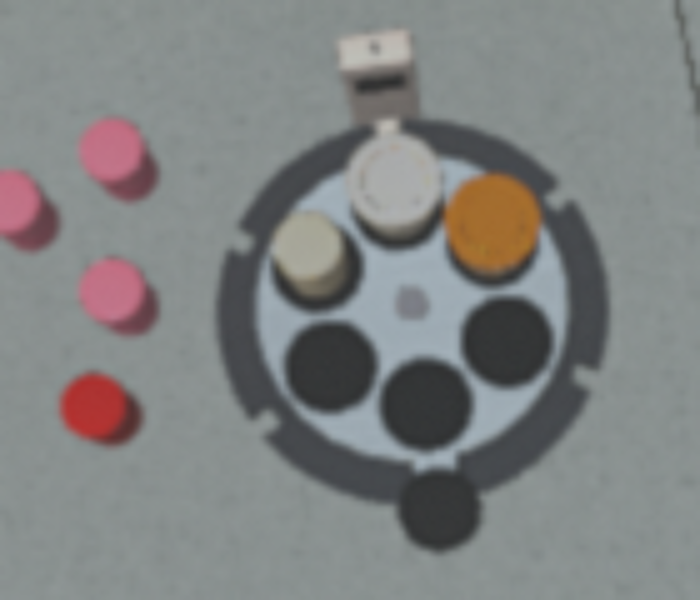

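View pics/c2.png

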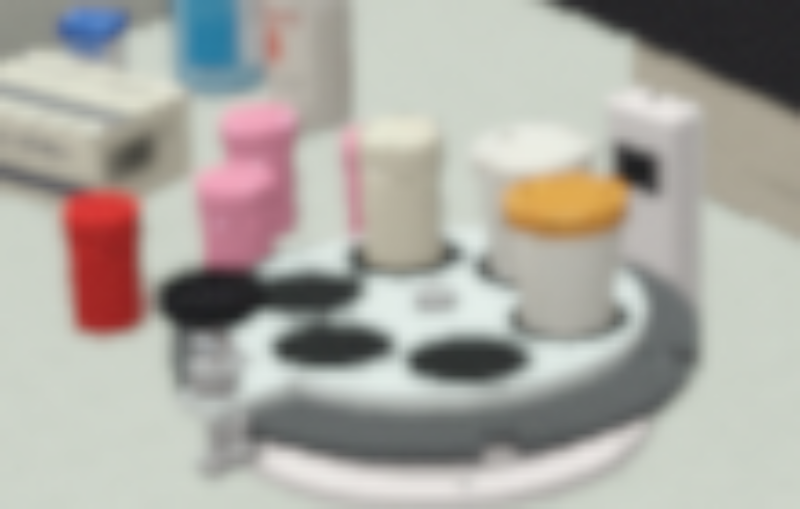

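The top crop confirms the choice: the plain cream jar at crop (312,255) stands on a seat of the table, and the red and pink pots are on the bench. The cap is at crop (439,509), full-image (247.8,226.8), and the hub at (242.2,185.6). In the scene view the cap rim is at (209.3,190.9) and the hub at (240,191).

```bash
python3 - <<'E'
from h import *
import pickle
from scipy.spatial.transform import Rotation as Ro
cs=pickle.load(open('c0.pkl','rb'));T,S=cs['top'],cs['scene']
print('cap',tri(T,(247.4,226.4),S,(209,190.7)),onz(T,(247.4,226.4),124))
print('hub',tri(T,(241.8,185.2),S,(239.6,190.8)),onz(T,(241.8,185.2),74))
print('jar lid', tri(T,(160+307/5,125+238/5),S,(180+402/7.27,150+130/7.27)))
for n,u in dict(pinkA=(112,150),pinkB=(112,288),red=(93,403),post=(375,45)).items():
    print(n,onz(T,(160+u[0]/5-.5,125+u[1]/5-.5),73).round())
o=get_obs();R=Ro.from_euler('xyz',o['tcp_rot']);print(R.as_matrix().round(3))
cap=onz(T,(247.4,226.4),124)
print('shift to above (TCP z 380)',R.inv().apply(np.r_[cap[:2],380]-o['tool_pos']).round(1))
E
```

```text
cap (array([464.76024337,  57.59454786, 116.80637419]), np.float64(0.5350984085886356)) [464.41563174  57.29191832 124.        ]
hub (array([612.8395312 ,  76.85943944,  70.13482141]), np.float64(0.987914626307787)) [612.49373211  76.45655695  74.        ]
jar lid (array([642.5955324 , 142.26187149, 137.16620423]), np.float64(2.448004659787895))
pinkA [727. 288.  73.]
pinkB [627. 286.  73.]
red [546. 297.  73.]
post [802. 101.  73.]
[[-0.912  0.409 -0.001]
 [ 0.409  0.912 -0.001]
 [ 0.    -0.001 -1.   ]]
shift to above (TCP z 380) [-400.3 -282.5   24.5]
```

The geometry agrees with the text: hub to cap is 149 mm (150 given), the cap height triangulates to about 117–124 mm, and the jar lid to 137 mm. I'll go above the cap with the fingers closed.

```bash
python3 -m pendant '[[[-0.033,-0.023,0],[0,0,0],0],[[-0.066,-0.047,0],[0,0,0],0],[[-0.1,-0.07,0],[0,0,0],0],[[-0.133,-0.094,0],[0,0,0],0],[[-0.166,-0.117,0.003],[0,0,0],0],[[-0.2,-0.141,0.006],[0,0,0],0],[[-0.233,-0.165,0.01],[0,0,0],0],[[-0.266,-0.188,0.014],[0,0,0],0],[[-0.3,-0.212,0.018],[0,0,0],0],[[-0.333,-0.235,0.022],[0,0,0],0]]' && python3 -m pendant '[[[-0.03,-0.021,0.002],[0,0,0],0],[[-0.05,-0.036,0.002],[0,0,0],0],[[-0.064,-0.046,0.002],[0,0,0],0],[[-0.067,-0.0475,0.0025],[0,0,0],0],[[-0.067,-0.0475,0.0025],[0,0,0],0],[[-0.067,-0.0475,0.0025],[0,0,0],0]]'
python3 - <<'E'
from h import *
import pickle
w=capture('wrist');pickle.dump(w,open('w1.pkl','wb'))
cv2.imwrite('pics/w1.png',w['color'][:,:,::-1])
print(get_obs()['tool_pos'],get_obs()['tcp_rot'],get_obs()['contact_force'],proj(w,[[464.5,57.3,113],[464.5,57.3,124],[612.5,76.5,74]]))
E
```

```text
time: 0.98
tool_pos: [423.0, 126.3, 382.6]
tcp_rot: [3.141, 0.0, 2.72]
contact_force: [0.1, 0.8, -0.7]
grip_width: 29.6
time: 1.48
tool_pos: [463.8, 57.9, 380.0]
tcp_rot: [3.142, -0.001, 2.72]
contact_force: [0.6, 0.3, -1.0]
grip_width: 0.8
[463.6888614   58.28055195 380.08517537] [ 3.14147390e+00 -8.25789069e-04  2.72048161e+00] [-0.58815424 -0.4402472   0.0807002 ] [[257.01611148 198.64301351]
 [256.90746003 202.98041506]
 [329.04457617 297.50958229]]
```

View pics/w1.png

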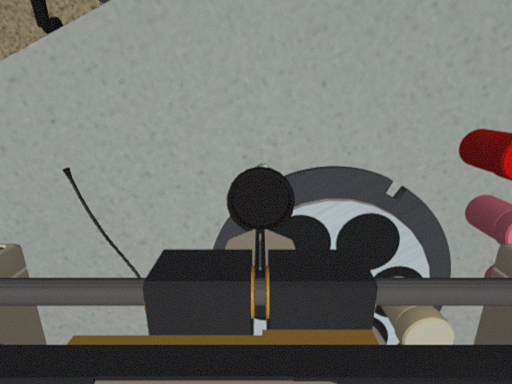

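The wrist picture shows the cap at about (261,199), with the closed fingertips just below it at (260,235). The prediction for the rim was (257,203). I'll measure that precisely.

```bash
python3 - <<'E'
from h import *
import pickle
from scipy.spatial.transform import Rotation as Ro
w=pickle.load(open('w1.pkl','rb'))
g=w['color'].max(2);m=(g<45).astype(np.uint8);m[236:]=0
c=max(cv2.findContours(m,0,cv2.CHAIN_APPROX_NONE)[0],key=cv2.contourArea)[:,0].astype(float)
p=c[c[:,1]<222]
# rim edge on z=124 plane, fit circle
P=np.array([onz(w,q,124)[:2] for q in p])
A=np.c_[2*P,np.ones(len(P))];s=np.linalg.lstsq(A,(P**2).sum(1),rcond=None)[0]
r=np.sqrt(s[2]+s[0]**2+s[1]**2);print(s[:2],r,np.abs(np.hypot(*(P-s[:2]).T)-r).max())
o=get_obs();R=Ro.from_euler('xyz',o['tcp_rot'])
for xy in (s[:2],(464.5,57.3)):print(R.inv().apply(np.r_[xy,o['tool_pos'][2]]-o['tool_pos']))
print(onz(w,(260,236),o['tool_pos'][2]-178), g[190:210:6,255:268:4])
E
```

```text
[469.34696697  62.37843961] 30.270542848481902 15.703988657745072
[-3.48867317e+00  6.05276770e+00 -2.16215056e-03]
[-1.14109818e+00 -5.63313318e-01 -1.00919934e-03]
[458.26939267  62.74182885 202.08517537] [[35 30 33 35]
 [27 25 32 29]
 [41 23 37 33]
 [37 40 33 35]]
```

```bash
python3 - <<'E'
from h import *
import pickle
w=pickle.load(open('w1.pkl','rb'))
g=w['color'].max(2);m=(g<50).astype(np.uint8);m[236:]=0
c=max(cv2.findContours(m,0,cv2.CHAIN_APPROX_NONE)[0],key=cv2.contourArea)[:,0].astype(float)
p=c[((c[:,0]<296)&(c[:,1]<210)|(c[:,0]<240))&(c[:,1]<220)]
for z in (113,119,124):
    P=np.array([onz(w,q,z)[:2] for q in p])
    for _ in range(4):
        A=np.c_[2*P,np.ones(len(P))];s=np.linalg.lstsq(A,(P**2).sum(1),rcond=None)[0]
        r=np.sqrt(s[2]+s[0]**2+s[1]**2);e=np.abs(np.hypot(*(P-s[:2]).T)-r);P=P[e<max(2*np.median(e),.8)]
    print(z,s[:2],r,e.max(),len(P))
E
```

```text
113 [466.83471521  59.49634501] 28.049002896653914 0.789968544172492 115
119 [464.95338576  60.33000815] 27.363093145592696 0.783888877786822 116
124 [463.3845927   61.02641244] 26.790155869436095 0.781922385490212 117
```

```bash
python3 -m pendant '[[[0,0.0015,0.03],[0,0,0],0],[[0,0.0015,0.056],[0,0,0],0],[[0,0.0015,0.062],[0,0,0],0],[[0,0.0015,0.062],[0,0,0],0]]'
python3 - <<'E'
from h import *
import pickle
w=capture('wrist');pickle.dump(w,open('w2.pkl','wb'))
cv2.imwrite('pics/w2.png',cv2.resize(w['color'][:,:,::-1],(768,576)))
o=get_obs();t=o['tool_pos'];print(t,proj(w,[[464,60,124],[464,60,113],[t[0],t[1],t[2]-178]])*1.5)
E
```

```text
time: 1.87
tool_pos: [463.9, 59.8, 317.0]
tcp_rot: [-3.14, -0.004, 2.721]
contact_force: [0.1, -0.5, -0.1]
grip_width: 0.6
[464.56199123  59.62733268 318.35092088] [[385.96887517 354.77209049]
 [386.18574791 343.76179007]
 [385.30860494 375.15941186]]
```

View pics/w2.png

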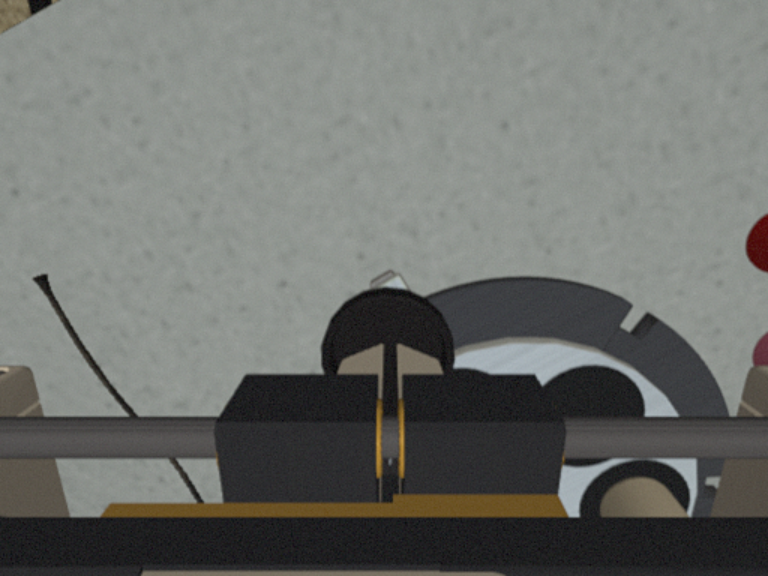

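The closed fingertips (centre 390, spanning 338–444) are centred over the cap (322–454, centre 388) and fit inside the rim. Next I lower them into the dish.

```bash
python3 -m pendant '[[[0,0,0.012],[0,0,0],0],[[0,0,0.02],[0,0,0],0],[[0,0,0.025],[0,0,0],0],[[0,0,0.029],[0,0,0],0],[[0,0,0.033],[0,0,0],0],[[0,0,0.033],[0,0,0],0],[[0,0,0.033],[0,0,0],0]]'; python3 -m pendant '[[[0,0,0.004],[0,0,0],0],[[0,0,0.007],[0,0,0],0],[[0,0,0.0075],[0,0,0],0],[[0,0,0.0075],[0,0,0],0],[[0,0,0.0075],[0,0,0],0]]'
```

```text
time: 2.5
tool_pos: [465.0, 58.9, 285.9]
tcp_rot: [3.141, 0.001, 2.72]
contact_force: [-1.8, 0.1, 6.0]
grip_width: 0.2
time: 2.92
tool_pos: [465.0, 58.9, 278.7]
tcp_rot: [3.141, 0.001, 2.72]
contact_force: [-2.6, 0.4, 6.6]
grip_width: 0.3
```

```bash
python3 -m pendant '[[[0,0,0.001],[0,0,0],0],[[0,0,0.002],[0,0,0],0],[[0,0,0.002],[0,0,0],0],[[0,0,0.002],[0,0,0],0]]'; python3 - <<'E'
from h import *
from scipy.spatial.transform import Rotation as Ro
w=capture('scene');cv2.imwrite('pics/s3.png',cv2.resize(w['color'][150:220,180:290],(800,509))[:,:,::-1])
o=get_obs();t=o['tool_pos'];print(t,o['contact_force'])
R=Ro.from_euler('xyz',o['tcp_rot'])
c=np.array([612.5,76.5]);v=t[:2]-c;print(np.hypot(*v),np.degrees(np.arctan2(v[1],v[0])))
for a in range(-3,-66,-3):
    q=np.radians(a);Q=np.array([[np.cos(q),-np.sin(q)],[np.sin(q),np.cos(q)]])
    print(a,R.inv().apply(np.r_[c+Q@v-t[:2],0]).round(1))
E
```

```text
time: 3.25
tool_pos: [465.0, 58.9, 276.8]
tcp_rot: [3.141, 0.001, 2.72]
contact_force: [-3.0, 1.2, 8.6]
grip_width: 0.6
[464.95218207  58.90674417 276.81585497] [-2.26695135 -0.06077161  8.38229986]
148.59300531237213 -173.20028955441762
-3 [ 3.8  6.8 -0. ]
-6 [ 7.3 13.7 -0. ]
-9 [10.4 20.9 -0. ]
-12 [13.1 28.2  0. ]
-15 [15.4 35.6  0. ]
-18 [17.4 43.1  0. ]
-21 [18.9 50.7  0. ]
-24 [20.1 58.4  0. ]
-27 [20.8 66.2  0. ]
-30 [21.2 74.   0. ]
-33 [21.1 81.7  0. ]
-36 [20.6 89.5  0. ]
-39 [19.7 97.2  0. ]
-42 [ 18.4 104.9   0. ]
-45 [ 16.7 112.5   0. ]
-48 [ 14.7 120.    0. ]
-51 [1.220e+01 1.274e+02 1.000e-01]
-54 [9.300e+00 1.346e+02 1.000e-01]
-57 [6.100e+00 1.417e+02 1.000e-01]
-60 [2.500e+00 1.486e+02 1.000e-01]
-63 [-1.500e+00  1.553e+02  1.000e-01]
```

View pics/s3.png

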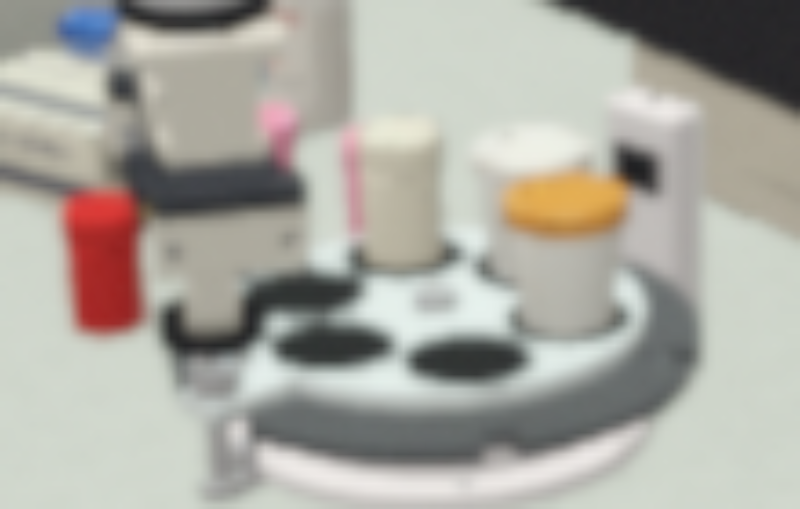

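The fingertips are seated in the dish at about 14 mm pressed and 8.4 N. Now I push clockwise, pressed, along the arc.

```bash
python3 -m pendant '[[[0.002,0.0034,0.0005],[0,0,0],0],[[0.0038,0.0068,0.0005],[0,0,0],0],[[0.0073,0.0137,0.0005],[0,0,0],0],[[0.0104,0.0209,0.0005],[0,0,0],0],[[0.0131,0.0282,0.0005],[0,0,0],0],[[0.0154,0.0356,0.0005],[0,0,0],0],[[0.0174,0.0431,0.0005],[0,0,0],0],[[0.0189,0.0507,0.0005],[0,0,0],0],[[0.0201,0.0584,0.0005],[0,0,0],0],[[0.0201,0.0584,0.0005],[0,0,0],0]]'; python3 - <<'E'
from h import *
from scipy.spatial.transform import Rotation as Ro
w=capture('top');cv2.imwrite('pics/t4.png',cv2.resize(w['color'][125:245,160:300],(700,600))[:,:,::-1])
o=get_obs();t=o['tool_pos'];print(t,o['contact_force'])
R=Ro.from_euler('xyz',o['tcp_rot'])
c=np.array([612.5,76.5]);v=t[:2]-c;print(np.hypot(*v),np.degrees(np.arctan2(v[1],v[0])))
v*=149.3/np.hypot(*v)
for a in range(-3,-43,-3):
    q=np.radians(a);Q=np.array([[np.cos(q),-np.sin(q)],[np.sin(q),np.cos(q)]])
    print(a,R.inv().apply(np.r_[c+Q@v-t[:2],0]).round(1))
E
```

```text
time: 4.13
tool_pos: [471.2, 121.4, 276.7]
tcp_rot: [3.139, 0.003, 2.72]
contact_force: [-0.1, -0.1, 8.5]
grip_width: 0.4
[471.10809695 121.06696904 276.70241967] [-1.44685767  0.79101003  8.23362999]
148.24940127040517 162.50505960749652
-3 [1.7 7.7 0. ]
-6 [ 2.  15.5  0. ]
-9 [ 1.9 23.3  0. ]
-12 [ 1.4 31.1  0.1]
-15 [ 0.5 38.8  0.1]
-18 [-0.9 46.5  0.1]
-21 [-2.6 54.2  0.1]
-24 [-4.8 61.7  0.1]
-27 [-7.3 69.1  0.2]
-30 [-10.2  76.3   0.2]
-33 [-13.5  83.4   0.2]
-36 [-17.1  90.3   0.2]
-39 [-21.2  97.    0.3]
-42 [-25.5 103.5   0.3]
```

View pics/t4.png

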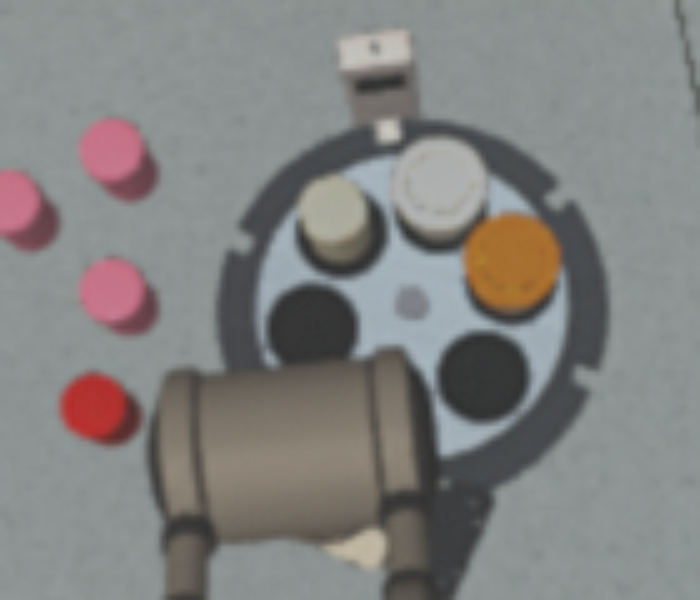

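The picture shows the table turned by about 24° clockwise, with the jar at crop (335,220) heading for the reader and the samples undisturbed. I continue to about 5° short of the notch and measure there.

```bash
python3 -m pendant '[[[0.001,0.004,0],[0,0,0],0],[[0.002,0.0115,0],[0,0,0],0],[[0.002,0.0193,0],[0,0,0],0],[[0.0016,0.0271,0],[0,0,0],0],[[0.001,0.035,0],[0,0,0],0],[[-0.0002,0.0427,0],[0,0,0],0],[[-0.0018,0.0504,0],[0,0,0],0],[[-0.0037,0.058,0],[0,0,0],0],[[-0.006,0.0654,0],[0,0,0],0],[[-0.0073,0.0691,0],[0,0,0],0]]'; python3 -m pendant '[[[-0.0015,0.0036,0],[0,0,0],0],[[-0.0015,0.0036,0],[0,0,0],0],[[-0.0015,0.0036,0],[0,0,0],0]]'; python3 - <<'E'
from h import *
import pickle
w=capture('top');T=pickle.load(open('c0.pkl','rb'))['top']
o=get_obs();t=o['tool_pos'];print(t,o['contact_force'],o['tcp_rot'])
c=np.array([612.5,76.5]);ang=lambda p:np.degrees(np.arctan2(p[1]-c[1],p[0]-c[0]))
print('tool',np.hypot(*(t[:2]-c)),ang(t),'cap0',ang((464.4,57.3)),ang((464,60)))
print('notches',[round(ang(onz(T,(160+u/5-.5,125+v/5-.5),52)),1) for u,v in((243,242),(268,421),(558,200),(585,377))])
def lid(c_,lo,hi,z):
    h=cv2.cvtColor(c_['color'],cv2.COLOR_RGB2HSV);m=cv2.inRange(h,lo,hi)[125:230,205:280]
    n,l,s,ce=cv2.connectedComponentsWithStats(m);i=1+s[1:,4].argmax();p=onz(c_,ce[i]+[205,125],z);return s[i,4],p.round(1),ang(p).round(2)
for cc in(T,w):print('orange',lid(cc,(8,120,80),(22,255,255),134))
cv2.imwrite('pics/t5.png',cv2.resize(w['color'][125:245,160:300],(700,600))[:,:,::-1])
E
```

```text
time: 5.02
tool_pos: [506.4, 181.1, 276.9]
tcp_rot: [3.139, 0.003, 2.72]
contact_force: [-0.7, -0.4, 8.3]
grip_width: 0.6
time: 5.27
tool_pos: [509.0, 183.6, 276.9]
tcp_rot: [3.139, 0.003, 2.72]
contact_force: [0.3, 1.5, 8.6]
grip_width: 0.4
[508.9289794  183.50110668 276.93111892] [-1.89980029  1.515864    7.6726206 ] [3.13892611e+00 2.94893724e-03 2.71978865e+00]
tool 148.91673223245618 134.0667707169306 cap0 -172.6132522595949 -173.6598082540901
notches [np.float64(67.1), np.float64(127.4), np.float64(-53.2), np.float64(-112.6)]
orange (np.int32(283), array([654.5,  19.2, 134. ]), np.float64(-53.74))
orange (np.int32(285), array([593.4,   8.2, 134. ]), np.float64(-105.62))
```

View pics/t5.png

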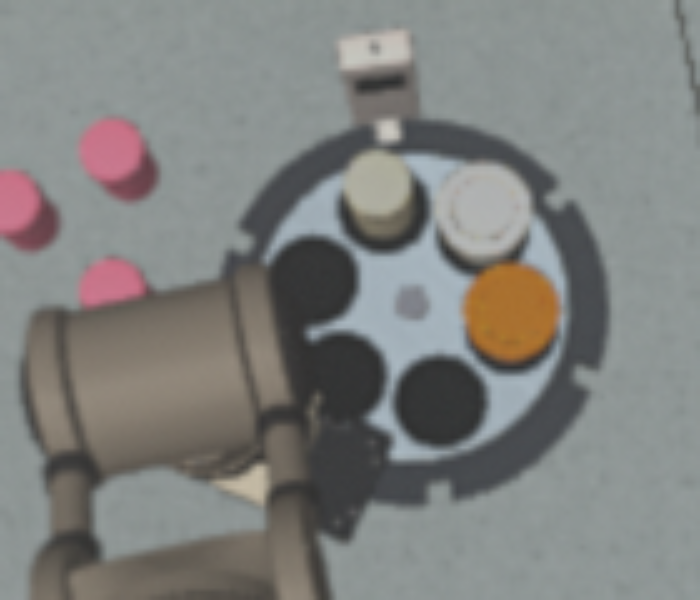

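The table has turned 51.9° by the orange lid, which agrees with the arm's 52.7°, and the jar is nearly at the reader. About 8° remain to the notch at 127.4°.

```bash
python3 -m pendant '[[[-0.0018,0.0046,0],[0,0,0],0],[[-0.0037,0.0093,0],[0,0,0],0],[[-0.006,0.0138,0],[0,0,0],0],[[-0.0075,0.0167,0],[0,0,0],0],[[-0.0084,0.0183,0],[0,0,0],0],[[-0.0084,0.0183,0],[0,0,0],0],[[-0.0084,0.0183,0],[0,0,0],0]]'; cat > m.py <<'E'
from h import *
import pickle
w=capture('top');T=pickle.load(open('c0.pkl','rb'))['top']
o=get_obs();t=o['tool_pos'];print(t,o['contact_force'])
c=np.array([612.5,76.5]);ang=lambda p:np.degrees(np.arctan2(p[1]-c[1],p[0]-c[0]))
print('tool',np.hypot(*(t[:2]-c)),ang(t))
def lid(c_,lo,hi,z):
    h=cv2.cvtColor(c_['color'],cv2.COLOR_RGB2HSV);m=cv2.inRange(h,lo,hi)[125:230,205:280]
    n,l,s,ce=cv2.connectedComponentsWithStats(m);i=1+s[1:,4].argmax();p=onz(c_,ce[i]+[205,125],z);return s[i,4],p.round(1),ang(p)
for cc in(T,w):print('orange',lid(cc,(8,120,80),(22,255,255),134))
E
python3 m.py
```

```text
time: 5.9
tool_pos: [524.2, 196.6, 277.0]
tcp_rot: [3.139, 0.003, 2.72]
contact_force: [0.1, -0.7, 8.6]
grip_width: 0.6
[524.17852162 196.63997119 277.06536343] [1.39151063 0.01969448 7.57407379]
tool 149.11169042043852 126.32164508499474
orange (np.int32(283), array([654.5,  19.2, 134. ]), np.float64(-53.73651707234421))
orange (np.int32(288), array([584.4,  11. , 134. ]), np.float64(-113.23247254953623))
```

The table has turned 59.5°, which is within the capture range of the notch. I let it come up slowly, then move clear.

```bash
python3 -m pendant '[[[0,0,-0.002],[0,0,0],0],[[0,0,-0.004],[0,0,0],0],[[0,0,-0.006],[0,0,0],0],[[0,0,-0.008],[0,0,0],0],[[0,0,-0.01],[0,0,0],0],[[0,0,-0.012],[0,0,0],0],[[0,0,-0.014],[0,0,0],0],[[0,0,-0.016],[0,0,0],0],[[0,0,-0.018],[0,0,0],0],[[0,0,-0.018],[0,0,0],0]]'; python3 -m pendant '[[[0,0,-0.01],[0,0,0],0],[[0,0,-0.03],[0,0,0],0],[[0,0,-0.06],[0,0,0],0],[[0,0,-0.08],[0,0,0],0],[[0,0,-0.08],[0,0,0],0]]'; python3 -m pendant '[[[0.03,0,0],[0,0,0],0],[[0.06,0,-0.01],[0,0,0],0],[[0.09,0,-0.02],[0,0,0],0],[[0.12,0,-0.02],[0,0,0],0],[[0.15,0,-0.02],[0,0,0],0],[[0.18,0,-0.02],[0,0,0],0],[[0.2,0,-0.02],[0,0,0],0],[[0.2,0,-0.02],[0,0,0],0],[[0.2,0,-0.02],[0,0,0],0]]'; python3 m.py; python3 - <<'E'
from h import *
S=capture('scene');T=capture('top')
a=cv2.resize(S['color'][150:220,180:290],(500,318));b=cv2.resize(T['color'][125:245,160:300],(300,257))
im=np.zeros((318,800,3),np.uint8);im[:,:500]=a;im[:257,500:]=b
cv2.imwrite('pics/f.png',im[:,:,::-1])
m=(S['color'].max(2)<50).astype(np.uint8);m=m[175:200,195:265]
n,l,s,ce=cv2.connectedComponentsWithStats(m)
for i in range(1,n):
  if s[i,4]>20:print(s[i],ce[i]+[195,175])
c=np.array([612.5,76.5])
q=np.radians(127.4);p=c+149.3*np.array([np.cos(q),np.sin(q)])
for z in(124,114):print(z,proj(S,[*p,z]),proj(T,[*p,z]))
E
```

```text
time: 6.78
tool_pos: [523.3, 196.4, 293.4]
tcp_rot: [-3.142, -0.0, 2.72]
contact_force: [-1.0, 0.5, -0.6]
grip_width: 0.5
time: 7.2
tool_pos: [524.0, 196.6, 378.2]
tcp_rot: [3.137, 0.006, 2.72]
contact_force: [0.2, 0.7, 1.3]
grip_width: 0.7
time: 7.95
tool_pos: [340.2, 278.5, 393.3]
tcp_rot: [3.142, 0.0, 2.722]
contact_force: [0.4, -0.7, -0.9]
grip_width: 0.8
[340.97899984 278.28304368 393.28798056] [-0.33816325 -0.41314153  0.68553068]
tool 338.2898908378273 143.38181328917975
orange (np.int32(283), array([654.5,  19.2, 134. ]), np.float64(-53.73651707234421))
orange (np.int32(287), array([584.7,  10.8, 134. ]), np.float64(-112.90109576729941))
[ 1  0 11  5 42] [201.11904762 176.47619048]
124 [[202.07934598 174.36735307]] [[205.54422084 209.65766333]]
114 [[202.21748338 176.79373471]] [[205.97170635 210.03895011]]
```

View pics/f.png

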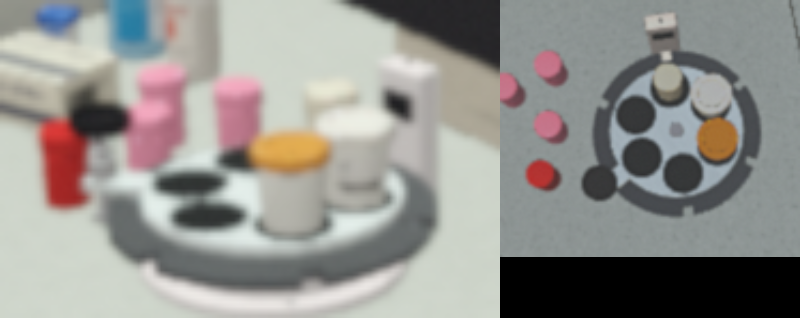

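The final view shows the jar in front of the reader post at composite (668,78), the samples upright and the cap raised at (100,120). I'll check the cap height the same way as at the start, and the rotation and jar position.

```bash
python3 - <<'E'
from h import *
import pickle
C0=pickle.load(open('c0.pkl','rb'));C1={n:capture(n) for n in('scene','top')}
def blob(c,near,th,box=14):
    x,y=map(int,near);m=(c['color'].max(2)<th).astype(np.uint8)[y-box:y+box,x-box:x+box]
    n,l,s,ce=cv2.connectedComponentsWithStats(m);i=1+s[1:,4].argmax();return ce[i]+[x-box,y-box],s[i]
for C,t,s in((C0,(248,228),(209,191)),(C1,(206,210),(202,176))):
    for th in(50,60):
        a,b=blob(C['top'],t,th+5,10),blob(C['scene'],s,th)
        print(a[0],a[1][2:],b[0],b[1][2:],tri(C['top'],a[0],C['scene'],b[0]))
h=cv2.cvtColor(C1['top']['color'],cv2.COLOR_RGB2HSV)
u=(160+(665-500)*140/300-.5,125+70*120/257-.5);p=onz(C1['top'],u,139)
c=np.array([612.5,76.5]);q=np.radians(7.4);print('jar',p,'spot',c+72*np.array([np.cos(q),np.sin(q)]))
E
```

```text
[244.42857143 230.38095238] [11 10 21] [209.02702703 190.74324324] [15  7 74] (array([458.93917202,  63.45157241, 115.3972116 ]), np.float64(15.714436541066199))
[247.28108108 226.40540541] [ 15  15 185] [210.90625    190.58333333] [20  7 96] (array([467.81073676,  56.22572212, 116.4620563 ]), np.float64(6.479485878830982))
[200.76190476 209.42857143] [ 6 13 21] [200.98148148 175.87037037] [11  7 54] (array([525.45331983, 212.31397279, 111.58047237]), np.float64(2.2855130883634764))
[206.03296703 209.90659341] [ 15  16 182] [200.921875 175.84375 ] [12  7 64] (array([519.452327  , 195.47977308, 118.6697733 ]), np.float64(5.049533908407798))
jar [695.4879686   90.92257682 139.        ] spot [683.90032369  85.77328295]
```

The cap came to (519.5,195.5) against the predicted notch (522,195), and its height of 118.7 mm is no lower than at the start, so the plunger is up. My jar reading was by eye from a small image; I'll measure it properly by turning the start position and comparing.

```bash
python3 - <<'E'
from h import *
import pickle
T=pickle.load(open('c0.pkl','rb'))['top'];w=capture('top')
c=np.array([612.5,76.5])
cv2.imwrite('pics/j.png',np.hstack([cv2.resize(x['color'][130:190,210:270],(390,390),interpolation=cv2.INTER_CUBIC) for x in(T,w)])[:,:,::-1])
for n,x,g in(('start',T,(221,172)),('end',w,(237,161))):
    h=cv2.cvtColor(x['color'],cv2.COLOR_RGB2HSV);m=cv2.inRange(h,(15,30,140),(40,120,255));m[:,:g[0]-14]=0;m[:,g[0]+14:]=0;m[:g[1]-14]=0;m[g[1]+18:]=0
    k,l,s,ce=cv2.connectedComponentsWithStats(m);i=1+s[1:,4].argmax()
    p=onz(x,ce[i],139)[:2];v=p-c;print(n,s[i],ce[i],p,np.hypot(*v),np.degrees(np.arctan2(v[1],v[0])))
E
```

```text
start [219 180   4   1   4] [220.5 180. ] [618.10442575 144.40159397] 68.13248896080117 85.28164643401102
end [236 164   8   4   8] [239.5   166.125] [664.47769903  81.0895567 ] 52.17993126687023 5.046048709681459
```

View pics/j.png

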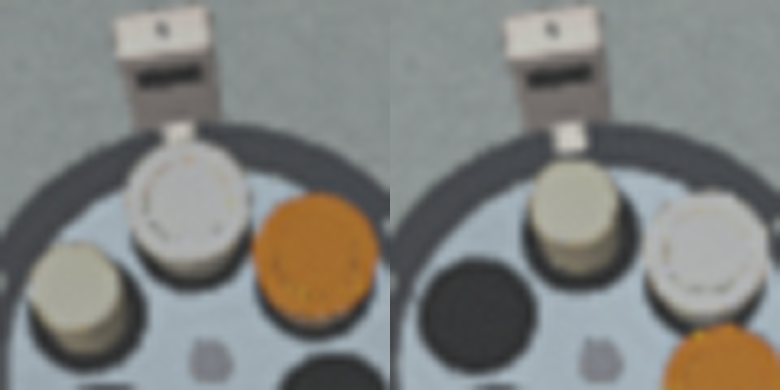

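The jar lid is now at crop (183,203), while the white cup that stood on the reader seat at the start was at (187,200). They differ by about 0.7 px, or 2 mm, so the jar is on the spot. Robot is clear; handing in.

```bash
python3 -c "
from plant import close_job;print(close_job())"
```

```text
the job is handed in; nothing more can be done
None
```

The small cream jar now stands in front of the reader post, and I have handed the job in; no verdict came back. I pressed the plunger about 14 mm down in its cap with closed fingertips (about 8.5 N). I pushed it clockwise along the arc to the next notch, let it rise there, and moved the arm clear. Robot time was about 8 s.

Last checks:
- **Table:** the orange lid gives a turn of about 59.2°. The cap is about 2 mm from the predicted notch position.
- **Plunger:** the cap rim measures 119 mm high, against about 117 mm at the start, so it is up. This two-view fit was rough, with 5–6 mm between the rays. Contact was already gone with the fingertips about 115 mm above the bench.
- **Jar:** it sits within about 2 mm of where the white cup stood on the reader seat at the start.
- **Samples and bench:** by eye, the samples are upright on their seats. The slide carton, the only bench thing in the last pictures, looks unmoved. The timer and film carton were out of frame; the arm kept well above bench height all along.

Checks that failed or disagreed:
- My first reading of the jar, from a small composite picture, was about 13 mm off the spot. A sharper crop showed that reading was wrong.
- The colour mask for the jar lid failed, so the final jar comparison was read by eye.

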